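# Find the rocking flange and put it in the reject bay

### The job

One of the two flanges on the surface plate rocks: press down with closed fingers on the corner bosses of the flanges, one corner after another, until you find the flange that tips. Lift that flange out by its stub, set it down and let go of it on the worktop in front of the reject bay, then take it by its near end (or push it there) and slide it under the roof until it meets the back stop, and let go. Leave the sound flange where it stands and do not disturb the timer, stopper and sample tin.

Things in the scene. Friction and masses are not known exactly. Their poses are not given: they have to be found in the camera images.
- surface_plate: fixed dark grey surface plate 220 (x) x 210 (y) mm, flat top 30 mm over the worktop, with three steel rails along its x, 15 mm high, forming two lanes 76 mm wide centred at its y = +48 and -48 mm. One flange stands lengthwise in each lane, about 5 mm from the rails (no room for fingers beside it). Origin: middle of the underside, on the worktop; z up
- flange_a: aluminium flange, 0.35-0.55 kg: plate 140 (x) x 66 (y) x 10 mm on four corner feet, top 16 mm above the feet; over each foot (x +-60, y +-22 mm) a boss 16 mm across, top 18 mm up; in the middle a round stub 30 mm across, up to 48 mm, with a collar 38 mm across, 18 mm high. Origin: middle of the underside at the feet; z up. Rests level until pressed. One flange is faulty: see flange_b
- flange_b: same look and size as flange_a. One of the two (test to find which; in either lane) has a foot 3 mm short, unseen from above: it rests level on the other three, but pressed on that corner's boss (about 1 N or more) it sinks nearly 3 mm there and tips about 0.06 rad, falling back when let go. Pressed on its other bosses it stays still, like the sound one on all four
- reject_bay: fixed grey sheet-metal bay without floor, its open front faces its -x (robot side). Roof x = +25 to +125 mm, underside 52, top 56 mm up; walls 86 mm apart inside, short flared guides from x = +10 mm; back stop face x = +120 mm. Origin: on the worktop, on the middle line, 25 mm before the roof; room to set a flange down lengthwise at x = -60 mm. May stand left or right of the surface plate
- bay_home (a point): point on the worktop in the bay, 50 mm along +x from the bay's origin: a flange that lies lengthwise against the back stop has its origin here (up to 10 mm off sideways); its near end then stands 45 mm out of the roof, the stub is under it. Axes as the bay's
- kitchen_timer: bystander: small white timer, 62 x 62 x 19 mm, near the table's front edge; origin at the middle of its underside
- rubber_stopper: bystander: red-brown rubber stopper, 31 mm across, 25 mm high, at the back; origin at the middle of its underside
- sample_tin: bystander: white round lidded tin, 58 mm across, 34 mm high, at the back; origin at the middle of its underside

How it is judged:
By the outcome, as a careful person would: the job done as asked, in the order asked, and still so for the second after the job is handed in, with the robot touching nothing.
It also fails if it takes over 72 s, if anything falls off the work surface, if the arm or the gripper's body presses on something with over 40 N, if the wrist force passes 120 N, or if a joint passes its speed limit or range.

### The arm

A 6-joint arm with a two-finger parallel gripper is mounted at the origin on a cart in front of the work surface, level with it; the furniture and walls round the work are solid. World frame = base frame: x ahead of the robot, y to its left, z up, the work surface at z = 0. Lengths are in mm, angles in rad, forces in N, time in s.
With the tool pointing down it reaches from about 350 to 875 mm from the base axis. Payload 4.2 kg.
Tool frame: the origin (TCP) lies at the very end of the fingers, on their centre line; the grasp point (between the pads) lies 19 mm behind it; z points along the fingers, y is the line along which they close (so a half turn about z gives the same grasp; the last joint's range is limited). The gripper opens to 85 mm and grips with 20 to 120 N. Pads are 22 mm wide; open, the fingers measure 114 mm over their backs; the gripper's body (76 mm by 85 mm) begins 54 mm behind the grasp point. The pads swing forward as they close: fully open they stand 13 mm farther back than shut.
Start: joints at [1.541, 0.385, 0.008, 0, -1.194, -0.259], TCP at [177.969, 599.104, 231.312] pointing down, gripper open.
Joint ranges: [-3.14, 3.14], [-1.21, 2.06], [-1.07, 1.41], [-3.16, 2.05], [-2.99, -0.16], [-3.1, 3.1]. Speed limits (rad/s): [2.79, 2.79, 3.14, 3.14, 3.14, 3.14].

### API

Orientations are given as a unit quaternion [x, y, z, w].
In Python, from bench import arm, optics gives the robot as it stands. The module is installed in compiled form; this text tells all that it offers.
- The arm moves only by the tool step_arm, never from a script. Its argument "motion" is a list of rows, each an object with "dr": the turn, a rotation vector about the tool's x, y, z in units of 8 degrees (1.0 is 8 degrees), a list of three; "slide": the shift along the tool's x, y, z in mm, a list of three; "jaw": the finger opening in mm, from 0 to 85.4. A call has exactly 8 rows; each row is the pose to reach, as a shift and turn from the pose commanded when the call began, along the tool's axes at that moment; what a row does not reach only later rows make up. A row lasts 1/8 s, in which the tool goes at most 62.5 mm and 10.7 degrees, less where a joint would pass 70% of its speed; a pose out of reach is approached as far as the arm can. A call with a gripper value outside its range is refused whole. The fingers move at their own pace and stop on an object; the grip force is fixed at half the most. Time passes only in rows, so rows that repeat a pose let the fingers close, or fill a call up. It gives the time, the measured TCP pose, the force, the opening and the grip force at its end, in the units of the state.
- arm.read_state(): the state, without advancing time (a new reading comes with each control period).
- optics.get_image(name): name is "side" or "top" or "wrist"; returns the picture (384x512x3 uint8, blue, green, red); there is no depth.
- optics.camera_info(name): a dict with "camera_matrix" (3x3 intrinsics, pixels), "view" (4x4, takes a point from world to camera coordinates); the wrist camera has in their place "T_tool_cam" (4x4, takes a point from camera to tool coordinates, whose origin is the TCP and whose axes are the flange's). Camera axes: x right, y up, looking along -z (the intrinsics and any distortion apply to the point x, -y, -z); pixel columns grow to the right and rows downward; lengths in mm; the calibration is good to about 2 mm. A picture is of the moment at which its call begins: read the wrist's pose just before it. camera_info takes no time and is no camera call.
- arm.job_done(): hands the job in; it is judged then, once.
The state is a dict: "clock": time; "joints": joint angles; "joint_vel": joint speeds; "joint_efforts": joint torques, N m; "position": TCP position; "ee_rot": TCP orientation; "contact_force": force on the tool from outside, world axes, zero at the start; "wrist_torque": the same for the moment, N m; "gripper_width": finger opening in mm; "grasp_force": force on a finger pad.
Only numpy, scipy, OpenCV 4.12 (cv2) and the standard library are available. Lean on these libraries where they do the work, as an engineer would, in place of code of your own. Each camera call takes 0.05 s, during which the arm holds its last target. There are 200 camera calls.

## Working session

There is one attempt and no reset: what is moved stays moved. The work goes in short steps, Python scripts to look and compute and a tool call to move; the robot and the scene stay as the last step left them, time stands still between calls to the robot, and variables do not carry over. Pictures are saved under pics/ and viewed, at most 10 in all, crops included, and the job is handed in when it is done.

Besides the shell and the picture viewer there is one more tool, called after ">>>" as name(argument=value, ...) on one line, values as JSON. step_arm: Moves the arm, as the interface text tells. Its arguments: {"type":"object","properties":{"motion":{"type":"array","items":{"type":"object","properties":{"dr":{"type":"array","items":{"type":"number"}},"slide":{"type":"array","items":{"type":"number"}},"jaw":{"type":"number"}}}}},"required":["motion"]}

```bash
mkdir -p pics
python3 - <<'E'
from bench import arm, optics
import cv2, numpy as np
s=arm.read_state()
for k,v in s.items(): print(k,np.round(v,3))
np.set_printoptions(suppress=True,precision=4)
for n in("top","side","wrist"):
    print(n,optics.camera_info(n))
ims=[optics.get_image(n) for n in("top","side")]
for n,i in zip(("top","side"),ims): cv2.imwrite(f"pics/{n}0.png",i)
cv2.imwrite("pics/topbig.png",cv2.resize(ims[0],(800,600)))
E
```

```text
clock 0.0
joints [ 1.541e+00  3.860e-01  7.000e-03 -1.000e-03 -1.194e+00 -2.590e-01]
joint_vel [-0.001  0.     0.     0.002 -0.001 -0.001]
joint_efforts [ 1.0000e-03 -3.9229e+01  1.8840e+01  4.1860e+00 -5.0000e-03 -0.0000e+00]
position [177.794 598.571 230.198]
ee_rot [ 0.99  -0.144 -0.     0.001]
contact_force [ 0.016 -0.272 -0.197]
wrist_torque [-0.005 -0.016 -0.062]
grasp_force 0.0
gripper_width 85.274
top {'camera_matrix': array([[410.517 ,   0.    , 250.1263],
       [  0.    , 410.517 , 192.3755],
       [  0.    ,   0.    ,   1.    ]]), 'view': array([[  -0.0277,   -0.9996,   -0.0019,   16.7401],
       [   0.9799,   -0.0275,    0.1974, -552.8947],
       [  -0.1974,    0.0036,    0.9803, -961.4462],
       [   0.    ,    0.    ,    0.    ,    1.    ]])}
side {'camera_matrix': array([[424.9166,   0.    , 257.0185],
       [  0.    , 424.9166, 189.7791],
       [  0.    ,   0.    ,   1.    ]]), 'view': array([[  -0.9729,   -0.2312,    0.006 ,  547.0849],
       [   0.1518,   -0.6187,    0.7708, -124.3953],
       [  -0.1745,    0.7508,    0.637 , -767.4637],
       [   0.    ,    0.    ,    0.    ,    1.    ]])}
wrist {'camera_matrix': array([[334.8676,   0.    , 257.3696],
       [  0.    , 334.8676, 190.3215],
       [  0.    ,   0.    ,   1.    ]]), 'T_tool_cam': array([[   0.0008,    0.9544,    0.2986,   77.2511],
       [   1.    ,   -0.0002,   -0.002 ,   -0.1368],
       [  -0.0018,    0.2986,   -0.9544, -141.661 ],
       [   0.    ,    0.    ,    0.    ,    1.    ]])}
```

View pics/topbig.png

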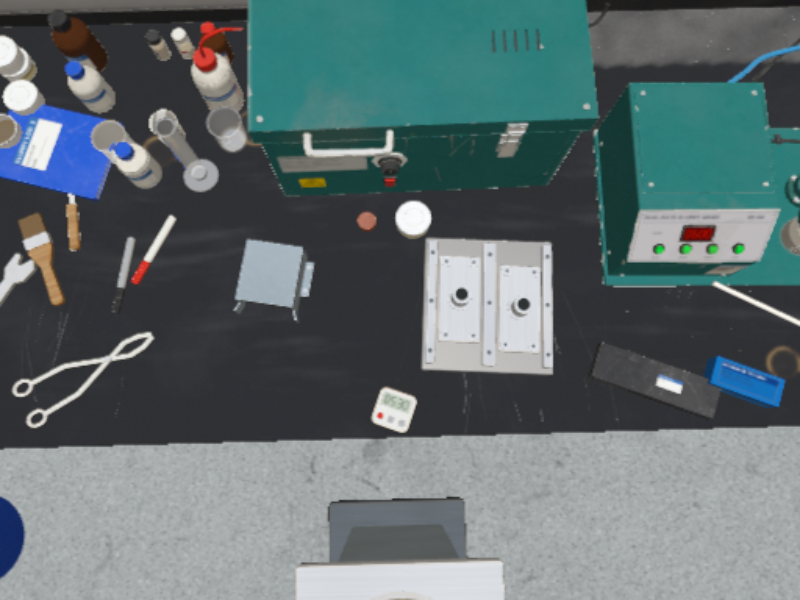

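View pics/side0.png

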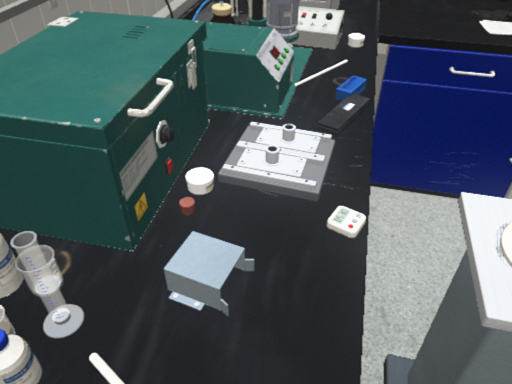

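The top view shows the plate at about (488,305) in the 800 px picture, with flange stubs at (461,295) and (523,304). The bay roof is centred near (271,273), with its mouth facing down. The timer is at (394,409), the stopper at (367,220) and the tin at (413,219). I'll take close crops for measuring.

```bash
cat > h.py <<'E'
from bench import arm, optics
import numpy as np, cv2
from scipy.spatial.transform import Rotation as R
def cam(n,st=None):
    c=optics.camera_info(n); K=c["camera_matrix"]
    if "view" in c: return K,np.linalg.inv(c["view"])
    T=np.eye(4);T[:3,:3]=R.from_quat(st["ee_rot"]).as_matrix();T[:3,3]=st["position"]
    return K,T@c["T_tool_cam"]
def ray(n,uv,z,st=None):
    K,T=cam(n,st); d=np.linalg.inv(K)@[uv[0],uv[1],1]; d=T[:3,:3]@(d*[1,-1,-1])
    return T[:3,3]+d*(z-T[2,3])/d[2]
def proj(n,p,st=None):
    K,T=cam(n,st); q=(np.linalg.inv(T)@[*p,1])[:3]*[1,-1,-1]; q=K@q; return q[:2]/q[2]
def togo(p,st,zaxis=None):  # world target -> tool shift
    return R.from_quat(st["ee_rot"]).inv().apply(np.array(p)-st["position"])
E
python3 - <<'E'
import cv2,numpy as np
t=cv2.imread("pics/top0.png")
a=cv2.resize(t[145:245,266:361],None,fx=5,fy=5,interpolation=cv2.INTER_CUBIC)
b=cv2.resize(t[145:210,145:207],None,fx=5,fy=5,interpolation=cv2.INTER_CUBIC)
o=np.zeros((500,475+310,3),np.uint8);o[:,:475]=a;o[:325,475:]=b
cv2.imwrite("pics/crop1.png",o)
E
```

```text
(no output)
```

View pics/crop1.png

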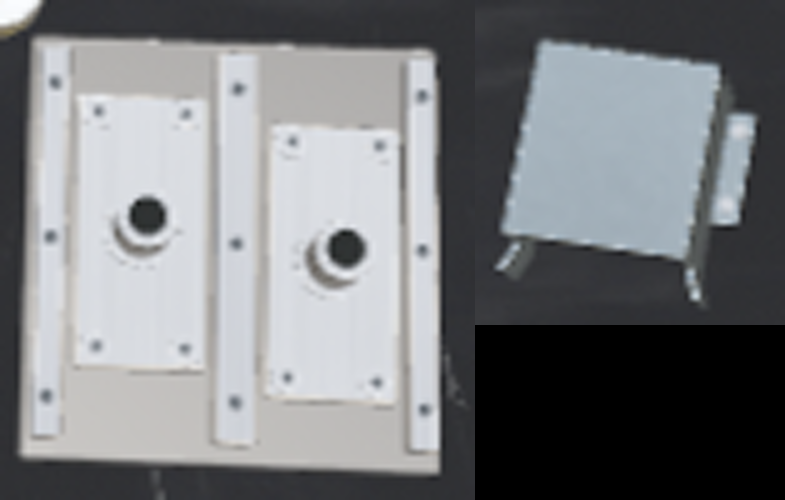

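The crop shows four dark boss bolts per flange. Left: (99,111), (186,114), (97,346), (184,349). Right: (293,142), (380,146), (288,378), (377,382). The bay roof corners are (540,40), (720,65), (688,260) and (502,234).

Run:
```python
from h import *
np.set_printoptions(suppress=True,precision=1)
f=lambda x,y:(266+(x+.5)/5-.5,145+(y+.5)/5-.5)
for nm,P in(("L",[(99,111),(186,114),(97,346),(184,349)]),("R",[(293,142),(380,146),(288,378),(377,382)])):
    Q=np.array([ray("top",f(*p),48) for p in P]);print(nm,Q[:,:2].tolist(),Q.mean(0))
    d=Q[0]+Q[1]-Q[2]-Q[3];print("yaw",np.arctan2(d[1],d[0]),np.linalg.norm(d)/2)
for p in((147,215),(346,248)):print("stub",ray("top",f(*p),78))
Q=np.array([ray("top",(145+(x-475+.5)/5-.5,145+(y+.5)/5-.5),56) for x,y in[(540,40),(720,65),(688,260),(502,234)]])
print("bay",Q[:,:2]); d=Q[0]+Q[1]-Q[2]-Q[3];yaw=np.arctan2(d[1],d[0]);print(yaw,np.linalg.norm(d)/2)
c=Q.mean(0);u=np.array([np.cos(yaw),np.sin(yaw)]);o=c[:2]-75*u;print("origin",o,"set",o-60*u,"home",o+50*u)
k=f(237,243);print("plate mid",ray("top",k,45))
for n,(u,v) in dict(timer=(394,409),stop=(367,220),tin=(413,219)).items(): print(n,ray("top",(u/1.5625,v/1.5625),20))
s=arm.read_state();print(R.from_quat(s["ee_rot"]).as_matrix())
```

```text
L [[617.9419078521555, -89.56931136150828], [615.1408504981432, -133.39907919707298], [498.2574742116367, -83.23452199560617], [495.564720462235, -126.0671988826063]] [ 556.7 -108.1   48. ]
yaw -0.05705844239693581 119.82528446754664
R [[599.0819134966316, -186.45950994161743], [595.7798833590236, -230.0729989383435], [479.75347478134563, -176.4357246474083], [476.5550363502776, -220.04124563676103]] [ 537.8 -203.3   48. ]
yaw -0.08387428795955841 119.6974255760112
stub [ 557.3 -107.7   78. ]
stub [ 538.3 -203.    78. ]
bay [[661.9 232. ]
 [646.2 141.1]
 [546.7 157. ]
 [562.4 249.1]]
-0.16425255147361556 100.89706949836282
origin [530.3 207.1] set [471.1 216.9] home [579.7 198.9]
plate mid [ 548.7 -155.8   45. ]
timer [384.7   1.   20. ]
stop [699.7  37.5  20. ]
tin [699.2 -40.   20. ]
[[ 1.  -0.3 -0. ]
 [-0.3 -1.  -0. ]
 [ 0.   0.  -1. ]]
```

>>> step_arm(motion=[{"dr": [0, 0, -1.57], "slide": [502, 562, 121], "jaw": 0}, {"dr": [0, 0, -1.57], "slide": [502, 562, 121], "jaw": 0}, {"dr": [0, 0, -1.57], "slide": [502, 562, 121], "jaw": 0}, {"dr": [0, 0, -1.57], "slide": [502, 562, 121], "jaw": 0}, {"dr": [0, 0, -1.57], "slide": [502, 562, 121], "jaw": 0}, {"dr": [0, 0, -1.57], "slide": [502, 562, 121], "jaw": 0}, {"dr": [0, 0, -1.57], "slide": [502, 562, 121], "jaw": 0}, {"dr": [0, 0, -1.57], "slide": [502, 562, 121], "jaw": 0}])

```text
clock: 1.1
position: [388.7, 150.7, 151.9]
ee_rot: [0.999, -0.034, 0.0, -0.0]
contact_force: [0.9, 0.7, -0.5]
gripper_width: -0.0
grasp_force: 0.0
```

>>> step_arm(motion=[{"dr": [0, 0, 0], "slide": [125, 215, 60], "jaw": 0}, {"dr": [0, 0, 0], "slide": [125, 215, 60], "jaw": 0}, {"dr": [0, 0, 0], "slide": [125, 215, 60], "jaw": 0}, {"dr": [0, 0, 0], "slide": [125, 215, 60], "jaw": 0}, {"dr": [0, 0, 0], "slide": [125, 215, 60], "jaw": 0}, {"dr": [0, 0, 0], "slide": [125, 215, 60], "jaw": 0}, {"dr": [0, 0, 0], "slide": [125, 215, 60], "jaw": 0}, {"dr": [0, 0, 0], "slide": [125, 215, 60], "jaw": 0}])

```text
clock: 2.1
position: [498.0, -69.4, 92.6]
ee_rot: [0.999, -0.034, 0.0, -0.0]
contact_force: [-0.5, -0.3, 1.5]
gripper_width: 0.1
grasp_force: 0.0
```

Run:
```python
from h import *
np.set_printoptions(suppress=True,precision=2)
s=arm.read_state()
print(s["position"],R.from_quat(s["ee_rot"]).as_matrix(),s["joints"])
for p in[(498,-86,50),(496,-123,50)]:print(togo(p,s))
im=optics.get_image("wrist");cv2.imwrite("pics/w1.png",im)
```

```text
[498.02 -69.43  92.61] [[ 1.   -0.07  0.  ]
 [-0.07 -1.    0.  ]
 [ 0.   -0.   -1.  ]] [ 0.18  0.33 -0.47 -0.   -0.76  1.32]
[ 1.06 16.54 42.61]
[ 1.55 53.59 42.6 ]
```

View pics/w1.png

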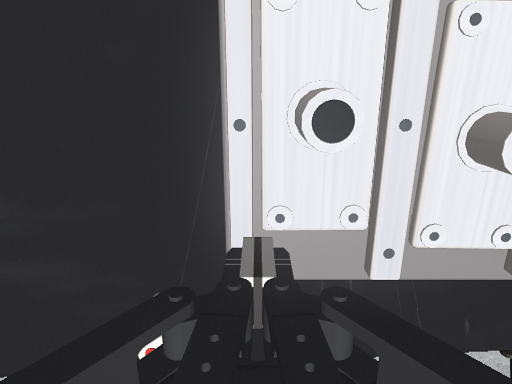

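The wrist picture shows the closed fingertips at (258,240), the front bosses of the left flange at (280,218) and (353,217), and the right flange's at (434,237) and (506,238). The hole in the left stub is at (333,121).

Run:
```python
from h import *
np.set_printoptions(suppress=True,precision=1)
s=arm.read_state()
for p in[(280,218),(353,217),(434,237),(506,238),(475,19)]:print(ray("wrist",p,48,s))
print(ray("wrist",(333,121),78,s), proj("wrist",s["position"],s))
```

```text
[498.7 -83.6  48. ]
[ 496.4 -127.2   48. ]
[ 480.  -176.7   48. ]
[ 476.3 -220.7   48. ]
[ 599.7 -186.5   48. ]
[ 557.3 -108.7   78. ] [256.6 256.7]
```

>>> step_arm(motion=[{"dr": [0, 0, 0], "slide": [1, 16, 10], "jaw": 0}, {"dr": [0, 0, 0], "slide": [1, 16, 25], "jaw": 0}, {"dr": [0, 0, 0], "slide": [1, 16, 38], "jaw": 0}, {"dr": [0, 0, 0], "slide": [1, 16, 42], "jaw": 0}, {"dr": [0, 0, 0], "slide": [1, 16, 44], "jaw": 0}, {"dr": [0, 0, 0], "slide": [1, 16, 45], "jaw": 0}, {"dr": [0, 0, 0], "slide": [1, 16, 46], "jaw": 0}, {"dr": [0, 0, 0], "slide": [1, 16, 46], "jaw": 0}])

```text
clock: 3.15
position: [497.8, -86.8, 48.0]
ee_rot: [0.999, -0.034, -0.0, 0.0]
contact_force: [-5.0, 0.5, 12.6]
gripper_width: 0.2
grasp_force: 6.1
```

>>> step_arm(motion=[{"dr": [0, 0, 0], "slide": [0, 0, -12], "jaw": 0}, {"dr": [0, 0, 0], "slide": [1.5, 20, -12], "jaw": 0}, {"dr": [0, 0, 0], "slide": [1.5, 37, -12], "jaw": 0}, {"dr": [0, 0, 0], "slide": [1.5, 37, -10], "jaw": 0}, {"dr": [0, 0, 0], "slide": [1.5, 37, -4], "jaw": 0}, {"dr": [0, 0, 0], "slide": [1.5, 37, -1], "jaw": 0}, {"dr": [0, 0, 0], "slide": [1.5, 37, 0], "jaw": 0}, {"dr": [0, 0, 0], "slide": [1.5, 37, 0], "jaw": 0}])

```text
clock: 4.15
position: [496.7, -123.6, 47.9]
ee_rot: [0.999, -0.034, -0.0, 0.001]
contact_force: [-5.8, 1.6, 16.1]
gripper_width: 0.2
grasp_force: 8.3
```

>>> step_arm(motion=[{"dr": [0, 0, 0], "slide": [0, 0, -14], "jaw": 0}, {"dr": [0, 0, 0], "slide": [-6, 30, -14], "jaw": 0}, {"dr": [0, 0, 0], "slide": [-12.5, 57.5, -14], "jaw": 0}, {"dr": [0, 0, 0], "slide": [-12.5, 57.5, -10], "jaw": 0}, {"dr": [0, 0, 0], "slide": [-12.5, 57.5, -4], "jaw": 0}, {"dr": [0, 0, 0], "slide": [-12.5, 57.5, -1], "jaw": 0}, {"dr": [0, 0, 0], "slide": [-12.5, 57.5, 0], "jaw": 0}, {"dr": [0, 0, 0], "slide": [-12.5, 57.5, 0], "jaw": 0}])

```text
clock: 5.15
position: [480.5, -179.6, 48.0]
ee_rot: [0.999, -0.034, -0.0, 0.0]
contact_force: [-5.1, 1.8, 15.7]
gripper_width: 0.3
grasp_force: 8.1
```

>>> step_arm(motion=[{"dr": [0, 0, 0], "slide": [0, 0, -12], "jaw": 0}, {"dr": [0, 0, 0], "slide": [-0.5, 20, -12], "jaw": 0}, {"dr": [0, 0, 0], "slide": [-0.5, 37, -12], "jaw": 0}, {"dr": [0, 0, 0], "slide": [-0.5, 37, -10], "jaw": 0}, {"dr": [0, 0, 0], "slide": [-0.5, 37, -4], "jaw": 0}, {"dr": [0, 0, 0], "slide": [-0.5, 37, -1], "jaw": 0}, {"dr": [0, 0, 0], "slide": [-0.5, 37, 0], "jaw": 0}, {"dr": [0, 0, 0], "slide": [-0.5, 37, 0], "jaw": 0}])

```text
clock: 6.15
position: [477.1, -216.9, 47.9]
ee_rot: [0.999, -0.034, -0.001, 0.0]
contact_force: [-5.6, 2.2, 15.8]
gripper_width: 0.1
grasp_force: 8.0
```

>>> step_arm(motion=[{"dr": [0, 0, 0], "slide": [0, 0, -50], "jaw": 0}, {"dr": [0, 0, 0], "slide": [30, 0, -55], "jaw": 0}, {"dr": [0, 0, 0], "slide": [80, 1, -55], "jaw": 0}, {"dr": [0, 0, 0], "slide": [119.5, 1.5, -50], "jaw": 0}, {"dr": [0, 0, 0], "slide": [119.5, 1.5, -25], "jaw": 0}, {"dr": [0, 0, 0], "slide": [119.5, 1.5, -8], "jaw": 0}, {"dr": [0, 0, 0], "slide": [119.5, 1.5, -2], "jaw": 0}, {"dr": [0, 0, 0], "slide": [119.5, 1.5, 0], "jaw": 0}])

```text
clock: 7.15
position: [594.8, -226.2, 48.0]
ee_rot: [0.999, -0.034, -0.002, -0.0]
contact_force: [-7.1, 5.2, 16.3]
gripper_width: -0.1
grasp_force: 8.5
```

>>> step_arm(motion=[{"dr": [0, 0, 0], "slide": [0, 0, -12], "jaw": 0}, {"dr": [0, 0, 0], "slide": [0.5, -20, -12], "jaw": 0}, {"dr": [0, 0, 0], "slide": [0.5, -37, -12], "jaw": 0}, {"dr": [0, 0, 0], "slide": [0.5, -37, -10], "jaw": 0}, {"dr": [0, 0, 0], "slide": [0.5, -37, -4], "jaw": 0}, {"dr": [0, 0, 0], "slide": [0.5, -37, -1], "jaw": 0}, {"dr": [0, 0, 0], "slide": [0.5, -37, 0], "jaw": 0}, {"dr": [0, 0, 0], "slide": [0.5, -37, 0], "jaw": 0}])

```text
clock: 8.15
position: [599.7, -190.1, 46.2]
ee_rot: [0.999, -0.035, 0.0, -0.0]
contact_force: [-0.1, 1.4, 2.8]
gripper_width: -0.1
grasp_force: 1.6
```

>>> step_arm(motion=[{"dr": [0, 0, 0], "slide": [0, 0, 0.5], "jaw": 0}, {"dr": [0, 0, 0], "slide": [0, 0, 1], "jaw": 0}, {"dr": [0, 0, 0], "slide": [0, 0, 1], "jaw": 0}, {"dr": [0, 0, 0], "slide": [0, 0, 1], "jaw": 0}, {"dr": [0, 0, 0], "slide": [0, 0, 1], "jaw": 0}, {"dr": [0, 0, 0], "slide": [0, 0, 1], "jaw": 0}, {"dr": [0, 0, 0], "slide": [0, 0, 1], "jaw": 0}, {"dr": [0, 0, 0], "slide": [0, 0, 1], "jaw": 0}])

```text
clock: 9.15
position: [599.8, -190.0, 45.8]
ee_rot: [0.999, -0.035, 0.0, 0.0]
contact_force: [-0.4, 2.4, 5.6]
gripper_width: 0.1
grasp_force: 2.9
```

The corner sinks 2.2 mm under little force, so the right flange is the suspect. I'll check the left flange's two remaining corners to be sure.

>>> step_arm(motion=[{"dr": [0, 0, 0], "slide": [0, 0, -15], "jaw": 0}, {"dr": [0, 0, 0], "slide": [6, -30, -15], "jaw": 0}, {"dr": [0, 0, 0], "slide": [12, -60, -15], "jaw": 0}, {"dr": [0, 0, 0], "slide": [12, -60, -12], "jaw": 0}, {"dr": [0, 0, 0], "slide": [12, -60, -6], "jaw": 0}, {"dr": [0, 0, 0], "slide": [12, -60, -3], "jaw": 0}, {"dr": [0, 0, 0], "slide": [12, -60, -1], "jaw": 0}, {"dr": [0, 0, 0], "slide": [12, -60, -1], "jaw": 0}])

```text
clock: 10.15
position: [615.0, -131.8, 48.1]
ee_rot: [0.999, -0.035, -0.001, 0.0]
contact_force: [-4.3, 1.9, 11.8]
gripper_width: 0.4
grasp_force: 5.7
```

>>> step_arm(motion=[{"dr": [0, 0, 0], "slide": [0, 0, -12], "jaw": 0}, {"dr": [0, 0, 0], "slide": [0, -20, -12], "jaw": 0}, {"dr": [0, 0, 0], "slide": [0, -37, -12], "jaw": 0}, {"dr": [0, 0, 0], "slide": [0, -37, -10], "jaw": 0}, {"dr": [0, 0, 0], "slide": [0, -37, -4], "jaw": 0}, {"dr": [0, 0, 0], "slide": [0, -37, -1], "jaw": 0}, {"dr": [0, 0, 0], "slide": [0, -37, 0], "jaw": 0}, {"dr": [0, 0, 0], "slide": [0, -37, 0], "jaw": 0}])

```text
clock: 11.15
position: [618.0, -93.9, 48.1]
ee_rot: [0.999, -0.035, -0.0, 0.0]
contact_force: [-5.5, 3.1, 13.0]
gripper_width: -0.1
grasp_force: 6.3
```

>>> step_arm(motion=[{"dr": [0, 0, 0], "slide": [0, 0, -50], "jaw": 0}, {"dr": [0, 0, 0], "slide": [-20, 30, -64], "jaw": 10}, {"dr": [0, 0, 0], "slide": [-45, 70, -64], "jaw": 60}, {"dr": [0, 0, 0], "slide": [-72, 114, -64], "jaw": 60}, {"dr": [0, 0, 0], "slide": [-72, 114, -64], "jaw": 60}, {"dr": [0, 0, 0], "slide": [-72, 114, -50], "jaw": 60}, {"dr": [0, 0, 0], "slide": [-72, 114, -50], "jaw": 60}, {"dr": [0, 0, 0], "slide": [-72, 114, -50], "jaw": 60}])

```text
clock: 12.15
position: [539.0, -202.1, 95.5]
ee_rot: [0.999, -0.034, -0.0, 0.0]
contact_force: [-0.3, 0.1, 0.5]
gripper_width: 59.9
grasp_force: 0.0
```

>>> step_arm(motion=[{"dr": [0, 0, 0], "slide": [-1, 1, 20], "jaw": 60}, {"dr": [0, 0, 0], "slide": [-1, 1, 36], "jaw": 60}, {"dr": [0, 0, 0], "slide": [-1, 1, 42], "jaw": 60}, {"dr": [0, 0, 0], "slide": [-1, 1, 42], "jaw": 40}, {"dr": [0, 0, 0], "slide": [-1, 1, 42], "jaw": 20}, {"dr": [0, 0, 0], "slide": [-1, 1, 42], "jaw": 20}, {"dr": [0, 0, 0], "slide": [-1, 1, 42], "jaw": 20}, {"dr": [0, 0, 0], "slide": [-1, 1, 42], "jaw": 20}])

```text
clock: 13.15
position: [538.0, -203.7, 54.7]
ee_rot: [0.999, -0.035, 0.001, 0.0]
contact_force: [-0.0, 2.3, 2.9]
gripper_width: 28.1
grasp_force: 59.5
```

>>> step_arm(motion=[{"dr": [0, 0, 0], "slide": [0, 0, -5], "jaw": 20}, {"dr": [0, 0, 0], "slide": [0, 0, -20], "jaw": 20}, {"dr": [0, 0, 0], "slide": [0, 0, -45], "jaw": 20}, {"dr": [0, 0, 0], "slide": [0, 0, -75], "jaw": 20}, {"dr": [0, 0, 0], "slide": [0, -10, -85], "jaw": 20}, {"dr": [0, 0, 0], "slide": [-7, -30, -85], "jaw": 20}, {"dr": [0, 0, 0.2], "slide": [-15, -60, -85], "jaw": 20}, {"dr": [0, 0, 0.4], "slide": [-25, -100, -85], "jaw": 20}])

```text
clock: 14.15
position: [517.5, -100.5, 137.3]
ee_rot: [0.998, -0.064, -0.002, -0.0]
contact_force: [0.5, 0.8, -5.5]
gripper_width: 28.0
grasp_force: 59.7
```

>>> step_arm(motion=[{"dr": [0, 0, 0.1], "slide": [-13, -45, 0], "jaw": 20}, {"dr": [0, 0, 0.2], "slide": [-28, -95, 0], "jaw": 20}, {"dr": [0, 0, 0.4], "slide": [-44, -148, 0], "jaw": 20}, {"dr": [0, 0, 0.4], "slide": [-60, -200, 0], "jaw": 20}, {"dr": [0, 0, 0.4], "slide": [-75, -250, 0], "jaw": 20}, {"dr": [0, 0, 0.4], "slide": [-86, -288, 10], "jaw": 20}, {"dr": [0, 0, 0.4], "slide": [-92, -310, 25], "jaw": 20}, {"dr": [0, 0, 0.4], "slide": [-92, -310, 40], "jaw": 20}])

```text
clock: 15.15
position: [465.0, 218.4, 97.3]
ee_rot: [0.996, -0.089, -0.001, 0.001]
contact_force: [-0.4, -0.4, -5.0]
gripper_width: 28.2
grasp_force: 59.8
```

Run:
```python
from h import *
s=arm.read_state()
print(s["position"],R.from_quat(s["ee_rot"]).as_euler('xyz'),togo((466,218,30),s))
a=optics.get_image("wrist");b=optics.get_image("top")[130:258,110:281]
cv2.imwrite("pics/w2.png",np.hstack([cv2.resize(a,(400,300)),cv2.resize(b,(400,300))]))
```

```text
[464.95125711 218.41074581  97.34208684] [ 3.14009715e+00  1.78340958e-03 -1.77919583e-01] [ 1.22497893  0.11794565 67.34026099]
```

View pics/w2.png

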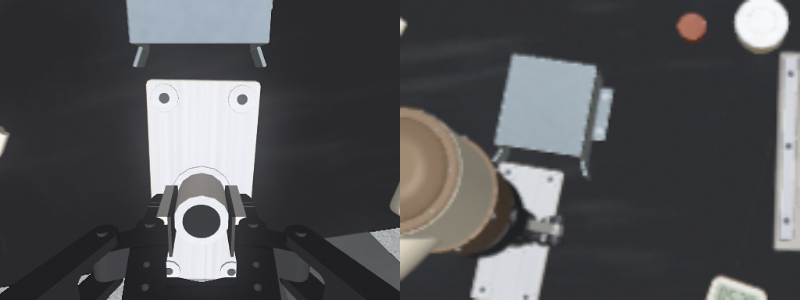

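The wrist view shows the flange held level, with its front bosses at (163,98) and (242,99), lined up with the bay mouth at (135-271, 45). Next I'll lower it onto the worktop and release it.

>>> step_arm(motion=[{"dr": [0, 0, -0.1], "slide": [0, 0, 20], "jaw": 20}, {"dr": [0, 0, -0.19], "slide": [0, 0, 45], "jaw": 20}, {"dr": [0, 0, -0.19], "slide": [0, 0, 60], "jaw": 20}, {"dr": [0, 0, -0.19], "slide": [0, 0, 66], "jaw": 20}, {"dr": [0, 0, -0.19], "slide": [0, 0, 69], "jaw": 20}, {"dr": [0, 0, -0.19], "slide": [0, 0, 71], "jaw": 20}, {"dr": [0, 0, -0.19], "slide": [0, 0, 72], "jaw": 20}, {"dr": [0, 0, -0.19], "slide": [0, 0, 72.5], "jaw": 20}])

```text
clock: 16.25
position: [467.2, 217.0, 26.9]
ee_rot: [0.997, -0.077, 0.0, -0.0]
contact_force: [0.5, -0.2, -4.3]
gripper_width: 28.1
grasp_force: 59.9
```

>>> step_arm(motion=[{"dr": [0, 0, 0], "slide": [0, 0, 1], "jaw": 20}, {"dr": [0, 0, 0], "slide": [0, 0, 2], "jaw": 20}, {"dr": [0, 0, 0], "slide": [0, 0, 2.5], "jaw": 20}, {"dr": [0, 0, 0], "slide": [0, 0, 2.5], "jaw": 20}, {"dr": [0, 0, 0], "slide": [0, 0, 2.5], "jaw": 40}, {"dr": [0, 0, 0], "slide": [0, 0, 2], "jaw": 60}, {"dr": [0, 0, 0], "slide": [0, 0, 2], "jaw": 60}, {"dr": [0, 0, 0], "slide": [0, 0, 2], "jaw": 60}])

```text
clock: 17.25
position: [467.1, 216.9, 24.5]
ee_rot: [0.997, -0.077, 0.0, -0.0]
contact_force: [0.3, 0.2, -0.2]
gripper_width: 60.1
grasp_force: 0.0
```

>>> step_arm(motion=[{"dr": [0, 0, 0], "slide": [0, 0, -40], "jaw": 60}, {"dr": [0, 0, 0], "slide": [0, 0, -80], "jaw": 60}, {"dr": [0, 0, 0], "slide": [-20, 0, -90], "jaw": 85}, {"dr": [0, 0, 0], "slide": [-60, 0, -90], "jaw": 85}, {"dr": [0, 0, 0], "slide": [-60, 0, -90], "jaw": 85}, {"dr": [0, 0, 0], "slide": [-60, 0, -80], "jaw": 85}, {"dr": [0, 0, 0], "slide": [-60, 0, -80], "jaw": 85}, {"dr": [0, 0, 0], "slide": [-60, 0, -80], "jaw": 85}])

```text
clock: 18.25
position: [408.2, 226.0, 104.1]
ee_rot: [0.997, -0.078, -0.0, 0.0]
contact_force: [1.0, 0.2, -0.7]
gripper_width: 84.9
grasp_force: 0.0
```

Run:
```python
from h import *
s=arm.read_state()
print(s["position"],R.from_quat(s["ee_rot"]).as_euler('xyz'))
a=optics.get_image("wrist");cv2.imwrite("pics/w3.png",a)
```

```text
[408.16951332 225.98832879 104.07059365] [ 3.14080971e+00  3.30749326e-04 -1.55384835e-01]
```

View pics/w3.png

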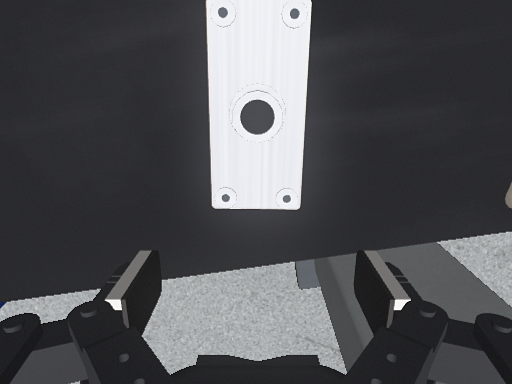

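The wrist view shows the released flange, with its far bosses at (222,13) and (294,14), near bosses at (225,198) and (287,199), and the stub hole at (257,117).

Run:
```python
from h import *
np.set_printoptions(suppress=True,precision=1)
s=arm.read_state()
Q=np.array([ray("wrist",p,18,s) for p in[(222,13),(294,14),(225,198),(287,199)]])
d=Q[0]+Q[1]-Q[2]-Q[3];yaw=np.arctan2(d[1],d[0]);c=Q.mean(0)
print(Q[:,:2],c,"yaw",round(yaw,3),np.linalg.norm(d)/2, ray("wrist",(257,117),48,s))
u=np.array([np.cos(yaw),np.sin(yaw)]); g=c[:2]-59*u
print("grasp",g,togo([*g,0],s))
o=np.array([530.3,207.1]);b=np.array([np.cos(-.164),np.sin(-.164)]);r=c[:2]-o;print("in bay frame",r@b,-r[0]*b[1]+r[1]*b[0])
```

```text
[[529.5 228.5]
 [522.2 185. ]
 [411.8 248.4]
 [404.1 204.5]] [466.9 216.6  18. ] yaw -0.166 119.54466504604346 [467.2 216.6  48. ]
grasp [408.7 226.4] [  0.5  -0.5 104.2]
in bay frame -64.10311107700346 -0.9622200320652965
```

>>> step_arm(motion=[{"dr": [0, 0, 0.08], "slide": [0.5, -0.5, 40], "jaw": 85}, {"dr": [0, 0, 0.08], "slide": [0.5, -0.5, 75], "jaw": 85}, {"dr": [0, 0, 0.08], "slide": [0.5, -0.5, 95], "jaw": 85}, {"dr": [0, 0, 0.08], "slide": [0.5, -0.5, 101], "jaw": 85}, {"dr": [0, 0, 0.08], "slide": [0.5, -0.5, 101.5], "jaw": 85}, {"dr": [0, 0, 0.08], "slide": [0.5, -0.5, 101.5], "jaw": 55}, {"dr": [0, 0, 0.08], "slide": [0.5, -0.5, 101.5], "jaw": 55}, {"dr": [0, 0, 0.08], "slide": [0.5, -0.5, 101.5], "jaw": 55}])

```text
clock: 19.3
position: [408.8, 227.0, 4.6]
ee_rot: [0.997, -0.083, 0.001, -0.001]
contact_force: [-1.4, -0.9, 5.9]
gripper_width: 63.7
grasp_force: 64.4
```

>>> step_arm(motion=[{"dr": [0, 0, 0], "slide": [8, 0, -0.5], "jaw": 55}, {"dr": [0, 0, 0], "slide": [22, 0, -0.5], "jaw": 55}, {"dr": [0, 0, 0], "slide": [38, 0, -0.5], "jaw": 55}, {"dr": [0, 0, 0], "slide": [54, 0, -0.5], "jaw": 55}, {"dr": [0, 0, 0], "slide": [70, 0, -0.5], "jaw": 55}, {"dr": [0, 0, 0], "slide": [86, 0, -0.5], "jaw": 55}, {"dr": [0, 0, 0], "slide": [98, 0, -0.5], "jaw": 55}, {"dr": [0, 0, 0], "slide": [106, 0, -0.5], "jaw": 55}])

```text
clock: 20.3
position: [512.2, 208.7, 4.7]
ee_rot: [0.997, -0.083, -0.001, 0.0]
contact_force: [-6.1, 0.6, 8.0]
gripper_width: 63.6
grasp_force: 65.8
```

>>> step_arm(motion=[{"dr": [0, 0, 0], "slide": [2, 0, 0], "jaw": 55}, {"dr": [0, 0, 0], "slide": [4, 0, 0], "jaw": 55}, {"dr": [0, 0, 0], "slide": [5, 0, 0], "jaw": 55}, {"dr": [0, 0, 0], "slide": [6, 0, 0], "jaw": 55}, {"dr": [0, 0, 0], "slide": [7, 0, 0], "jaw": 55}, {"dr": [0, 0, 0], "slide": [8, 0, 0], "jaw": 55}, {"dr": [0, 0, 0], "slide": [9, 0, 0], "jaw": 55}, {"dr": [0, 0, 0], "slide": [9, 0, 0], "jaw": 55}])

```text
clock: 21.3
position: [520.6, 207.3, 4.7]
ee_rot: [0.997, -0.083, -0.001, 0.0]
contact_force: [-5.9, 0.2, 5.2]
gripper_width: 63.6
grasp_force: 65.7
```

>>> step_arm(motion=[{"dr": [0, 0, 0], "slide": [0.5, 0, 0], "jaw": 55}, {"dr": [0, 0, 0], "slide": [1, 0, 0], "jaw": 55}, {"dr": [0, 0, 0], "slide": [1.5, 0, 0], "jaw": 55}, {"dr": [0, 0, 0], "slide": [2, 0, 0], "jaw": 55}, {"dr": [0, 0, 0], "slide": [2.5, 0, 0], "jaw": 55}, {"dr": [0, 0, 0], "slide": [3, 0, 0], "jaw": 55}, {"dr": [0, 0, 0], "slide": [3, 0, 0], "jaw": 55}, {"dr": [0, 0, 0], "slide": [3, 0, 0], "jaw": 55}])

```text
clock: 22.3
position: [521.5, 207.0, 4.7]
ee_rot: [0.997, -0.083, -0.002, 0.001]
contact_force: [-12.8, 4.4, 10.4]
gripper_width: 63.7
grasp_force: 66.1
```

>>> step_arm(motion=[{"dr": [0, 0, 0], "slide": [0.5, 0, 0], "jaw": 55}, {"dr": [0, 0, 0], "slide": [1, 0, 0], "jaw": 55}, {"dr": [0, 0, 0], "slide": [1, 0, 0], "jaw": 55}, {"dr": [0, 0, 0], "slide": [1, 0, 0], "jaw": 55}, {"dr": [0, 0, 0], "slide": [1, 0, 0], "jaw": 70}, {"dr": [0, 0, 0], "slide": [0, 0, 0], "jaw": 82}, {"dr": [0, 0, 0], "slide": [-1, 0, 0], "jaw": 82}, {"dr": [0, 0, 0], "slide": [-1, 0, 0], "jaw": 82}])

```text
clock: 23.3
position: [523.8, 207.0, 3.5]
ee_rot: [0.997, -0.083, 0.0, -0.0]
contact_force: [0.6, 0.5, -1.1]
gripper_width: 81.9
grasp_force: 0.0
```

>>> step_arm(motion=[{"dr": [0, 0, 0], "slide": [0, 0, -15], "jaw": 82}, {"dr": [0, 0, 0], "slide": [0, 0, -40], "jaw": 82}, {"dr": [0, 0, 0], "slide": [-20, 0, -80], "jaw": 82}, {"dr": [0, 0, 0], "slide": [-60, 0, -120], "jaw": 82}, {"dr": [0, 0, 0], "slide": [-100, 0, -150], "jaw": 82}, {"dr": [0, 0, 0], "slide": [-110, 0, -150], "jaw": 82}, {"dr": [0, 0, 0], "slide": [-110, 0, -150], "jaw": 82}, {"dr": [0, 0, 0], "slide": [-110, 0, -150], "jaw": 82}])

```text
clock: 24.3
position: [415.6, 225.1, 152.8]
ee_rot: [0.997, -0.083, -0.0, 0.001]
contact_force: [0.3, 0.4, 0.1]
gripper_width: 81.8
grasp_force: 0.0
```

Run:
```python
from h import *
s=arm.read_state();print(s["position"],s["contact_force"],s["gripper_width"])
a=optics.get_image("wrist");b=optics.get_image("side")
cv2.imwrite("pics/w4.png",np.hstack([cv2.resize(a,(400,300)),cv2.resize(b,(400,300))]));cv2.imwrite("pics/w4f.png",a)
o=np.array([530.3,207.1,0]);c,n=np.cos(-.164),np.sin(-.164)
for x,y in((-20,33),(-20,-33),(-10,22),(-10,-22)):
    p=o+[c*x-n*y,n*x+c*y,17]; print(proj("wrist",p,s)*300/384)
```

```text
[415.57228472 225.070232   152.76958877] [0.25303521 0.43949421 0.09779796] 81.75092496890078
[165.80675055  46.7643753 ]
[232.46897638  46.65585115]
[176.62284089  35.80203508]
[221.58424321  35.73364756]
```

View pics/w4.png

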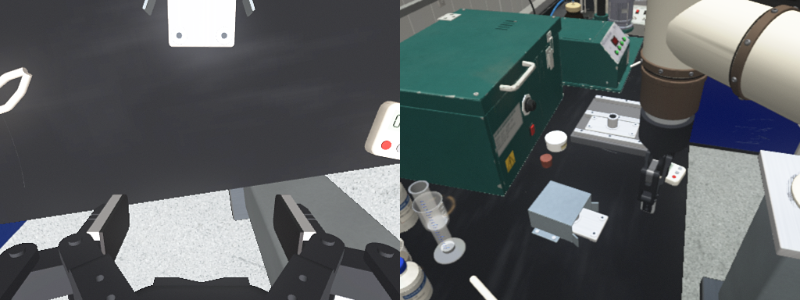

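The wrist view shows the near end at row 47, columns 169-236. The prediction for home was row 46.7, so the flange is against the back stop and straight. In the side view the bystanders are in place.

```bash
python3 -c "
from bench import arm
print(arm.job_done())"
```

```text
the job is handed in; nothing more can be done
None
```

The right-lane flange rocked at its far left corner; it is now under the bay roof against the back stop and released, with the sound flange left in its lane, and the job is handed in at about 24 s.

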